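# Pluck the stepped shaft from the pocket tray and lay it in the V supports

### The arm

A 6-joint arm with a two-finger parallel gripper is mounted at the origin on a cart in front of the work surface, level with it; the furniture and walls round the work are solid. World frame = base frame: x ahead of the robot, y to its left, z up, the work surface at z = 0. Lengths are in mm, angles in rad, forces in N, time in s.
With the tool pointing down it reaches from about 350 to 975 mm from the base axis. Payload 7.1 kg.
Tool frame: the origin (TCP) lies at the very end of the fingers, on their centre line; the grasp point (between the pads) lies 19 mm behind it; x points along the fingers, y is the direction in which the jaws open and shut, and the axes are right-handed (so a half turn about x gives the same grasp; the last joint's range is limited). The gripper opens to 88 mm and grips with 3 to 60 N. Pads are 20 mm wide; open, the fingers measure 115 mm over their backs; the gripper's body (75 mm by 178 mm) begins 61 mm behind the grasp point.
Start: joints at [-0.019, 0.423, 1.63, -0, 1.089, -0.019], TCP at [624.984, 0.026, 222.675] pointing down, gripper open.
Joint ranges: [-3, 3], [-0.9, 2.11], [0.09, 2.58], [-1.31, 4.45], [0.11, 2.69], [-2.54, 2.54]. Speed limits (rad/s): [2.39, 2.39, 3.01, 3.14, 3.14, 3.14].

### API

Orientations are given as a rotation vector (axis times angle).
In Python, from workcell import ctrl gives the robot as it stands. The module is installed in compiled form; this text tells all that it offers.
- The arm moves only by the tool carry_out, never from a script. Its argument "commands" is a list of rows, each a list of 6 numbers: the shift along the tool's x, y, z in m, then the turn, a rotation vector about the tool's x, y, z in degrees. In form: [[tx, ty, tz, rx, ry, rz], ...]. A call has 1 to 8 rows; each row shifts and turns the pose as measured when the row begins, along the tool's axes as they then stand; what a row does not reach is not made up. A row lasts 1/8 s, in which the tool goes at most 62.5 mm and 10.7 degrees, less where a joint would pass 70% of its speed; a pose out of reach is approached as far as the arm can. A call with a gripper value outside its range is refused whole. "grip" is the closure, from 0 (fully open) to 1 (shut), set as the call begins (left out, the last holds). The fingers move at their own pace and stop on an object; the grip force is fixed at half the most. Time passes only in rows, so rows that do not move let the fingers close. It gives the time, the measured TCP pose, the force and the opening at its end, in the units of the state.
- ctrl.get_obs(): the state, without advancing time (a new reading comes with each control period).
- ctrl.get_image(name): name is "scene" or "side" or "wrist"; returns a dict with "pixels" (400x640x3 uint8, blue, green, red), "intrinsics" (3x3 intrinsics, pixels), "rvec" (rotation vector, rad) and "tvec" (3), from world to camera coordinates, as OpenCV has them. Camera axes: x right, y down, z forward; pixel columns grow to the right and rows downward; lengths in mm; the calibration is good to about 2 mm. A picture is of the moment at which its call begins. There is no depth.
- ctrl.close_job(): hands the job in, once; it reports no verdict.
The state is a dict: "t": time; "qpos": joint angles; "qvel": joint speeds; "joint_torque": joint torques, N m; "ee_pos": TCP position; "orientation": TCP orientation; "ft_force": force on the tool from outside, world axes, zero at the start; "moment": the same for the moment, N m; "width": finger opening in mm.
Only numpy, scipy, OpenCV 4.12 (cv2) and the standard library are available. Lean on these libraries where they do the work, as an engineer would, in place of code of your own. Each camera call takes 0.05 s, during which the arm holds its last target. There are 200 camera calls.

### The job

Swing the tray's wire retaining bail up and back by its knob until it stands past upright, and leave it there. Then lift the shaft with the thinner, stepped ends out of its pocket and lay it level in the two V supports, lengthwise along them and centred end to end, lowering it until it rests in the Vs before letting go. Leave the two plain shafts in their pockets and do not push the other things on the table about.

Things in the scene. Friction and masses are not known exactly. Their poses are not given: they have to be found in the camera images.
- tray: Grey pocket tray, 144 (x) x 184 (y) mm, fixed; origin at the centre of its underside, z up. Three shafts lie in it along the tray's x, at y = -60, 0 and +60 mm (which is where varies), axes 34 mm above the table. Low rims 10.5 mm high at y = +-90 mm, end walls 38 mm high at x = +-66 mm, two hinge ears 62 mm high at x = 76, y = +-86 mm.
- bail (a joint): Hinge angle of the wire bail, rad: 0 lying level across the shafts, growing as its bar swings up and over towards the tray's +x end; pi/2 upright, stop at 1.85. The hinge is stiff (about 2 to 3 N at the knob) and the bail stays where it is left.
- bail_hinge (a point): Middle of the bail's hinge axis, which runs along the tray's y; at x = 76 mm, 55 mm high in the tray's frame. The bail is a 9 mm wire U: two arms 76 mm long at y = +-95.5 mm and a cross bar between them.
- bail_knob (a point): Centre of the bail's black knob, a cylinder 18 mm in diameter and 24 mm long lying along the tray's y, with flat ends that can be pinched. It sits on a 10 mm stem at the middle of the cross bar: with the bail at angle 0 it is 76 mm from the hinge axis towards the tray's -x and 30 mm above it, and it turns with the bail.
- stepped_shaft_center (a point): Centre of the loose steel shaft to be moved, about 0.5 kg: 120 mm long, axis along its x; the middle 80 mm is 30 mm in diameter, the 20 mm at each end is only 18 mm in diameter.
- plain_shaft_a_center (a point): Centre of a loose plain steel shaft, 30 mm in diameter over its whole length of 120 mm, axis along its x; to be left alone.
- plain_shaft_b_center (a point): Centre of the second plain steel shaft, the same as the first; to be left alone.
- v_seat (a point): Where the stepped shaft's centre must lie, on the V rest, 38.2 mm above the table. x runs along the two Vs (the lie of the shaft, either way round), z up.
- tray_well (a point): Middle of the tray's 6 mm thick floor. Two notched ribs along the tray's y, 12 mm thick, at x = -31 and +31 mm, carry the shafts: rib tops 32 mm above the table, notches 34 mm wide with their floor 19 mm above it. Between the ribs (x = -25 to 25 mm) the tray is open down to the floor for fingers either side of a shaft; 30 mm free between neighbouring shafts.
- v_rest: Dark steel V rest, fixed; origin at the centre of its underside. A base plate 120 (x) x 60 (y) x 10 mm with two upright 90-degree V supports at x = -30 and +30 mm, each 12 mm thick, 54 mm wide and 38 mm high, the bottom of the V 17 mm above the table. Between the two supports 48 mm are open down to the base plate for the fingers.
- marker: Marker pen lying on the table, 132 mm long, 16 mm thick; a bystander.
- tape_roll: Tape roll lying flat, 94 mm in diameter, 24 mm high; a bystander.
- outer_ring_2: Steel bearing ring lying flat, 48 mm in diameter, 12 mm high; a bystander.
- bearing_01: Taper roller bearing lying flat, 50 mm in diameter, 18 mm high; a bystander.
- bearing_02: Another such bearing; a bystander.
- bearing_20: A third such bearing; a bystander.
There are look-alikes about, which are no part of the job. Leave any red look-alike of the part that bears stepped_shaft_center alone.

How it is judged (in metres and radians):
On the way, in this order (a step that is already met when the one before it is completed fails the run):
1. the bail is swung up past about upright (value of joint bail above 1.5 rad), for 0.2 s.
2. the stepped shaft is lifted clear of its pocket (z of stepped_shaft_center in the frame of tray above 0.06 m), for 0.1 s.
3. the stepped shaft is brought down to within 6 mm of its seat in the Vs while still in the fingers (horizontal distance between stepped_shaft_center and v_seat below 0.015 m and z of stepped_shaft_center in the frame of v_seat below 0.006 m and contact force between the fingers and stepped_shaft above 0.5 N), for 0.05 s.
At the end, for the whole second after the job is handed in: The stepped shaft rests, released and still, in both V supports: its centre within 12 mm of the seat along the Vs, 4 mm across and 4 mm in height, its axis within 0.07 rad of theirs; the bail is still swung back (beyond 1.45 rad) (x of stepped_shaft_center in the frame of v_seat between -0.012 and 0.012 m and y of stepped_shaft_center in the frame of v_seat between -0.004 and 0.004 m and z of stepped_shaft_center in the frame of v_seat between -0.004 and 0.004 m and angle between the x axis of stepped_shaft_center and the x axis of v_seat, either way round below 0.07 rad and linear speed of stepped_shaft below 0.02 m/s and angular speed of stepped_shaft below 0.2 rad/s and value of joint bail above 1.45 rad); the robot touches nothing.
It fails at once if a plain shaft is shifted more than 12 mm (distance of any of plain_shaft_a_center, plain_shaft_b_center from where it was at the start of the episode above 0.012 m).
It fails at once if the marker, the tape roll, the bearing ring or a loose bearing is pushed more than 30 mm (distance of any of marker, tape_roll, outer_ring_2, bearing_01, bearing_02, bearing_20 from where it was at the start of the episode above 0.03 m).
It also fails if it takes over 58 s, if anything falls off the work surface, if the arm or the gripper's body presses on something with over 40 N, if the wrist force passes 120 N, or if a joint passes its speed limit or range.

## Working session

There is one attempt and no reset: what is moved stays moved. The work goes in short steps, Python scripts to look and compute and a tool call to move; the robot and the scene stay as the last step left them, time stands still between calls to the robot, and variables do not carry over. Pictures are saved under pics/ and viewed, about 8 in all and at most 12, crops included, and the job is handed in when it is done.

Besides the shell and the picture viewer there is one more tool, called by a JSON object that holds its "name" and its "arguments". carry_out: Moves the arm, as the interface text tells. Its arguments: {"type":"object","properties":{"commands":{"type":"array"},"grip":{"type":"number"}},"required":["commands"]}

```bash
mkdir -p pics; cat > h.py <<'E'
import numpy as np, cv2
from workcell import ctrl
def grab(n,f=None):
    d=ctrl.get_image(n); 
    if f: cv2.imwrite('pics/'+f,d['pixels'])
    d['R']=cv2.Rodrigues(np.array(d['rvec'],float))[0]; d['t']=np.array(d['tvec'],float).ravel(); d['K']=np.array(d['intrinsics'],float)
    return d
def ray(d,uv):
    v=d['R'].T@np.linalg.solve(d['K'],[uv[0],uv[1],1.]); return -d['R'].T@d['t'],v
def onz(d,uv,z):
    o,v=ray(d,uv); return o+v*(z-o[2])/v[2]
def proj(d,P):
    return cv2.projectPoints(np.array(P,float).reshape(-1,1,3),np.array(d['rvec'],float),d['t'],d['K'],None)[0].reshape(-1,2)
def tri(a,ua,b,ub):
    o1,v1=ray(a,ua);o2,v2=ray(b,ub)
    s=np.linalg.lstsq(np.c_[v1,-v2],o2-o1,rcond=None)[0]
    p,q=o1+s[0]*v1,o2+s[1]*v2; return (p+q)/2,np.linalg.norm(p-q)
E
python3 - <<'E'
from h import *
for n in ['scene','side','wrist']:
    d=grab(n,n+'0.png'); print(n,-d['R'].T@d['t'],d['R'][2],d['K'][0,0])
o=ctrl.get_obs();print(o)
E
```

```text
scene [  9.18919464 427.62976428 672.25370424] [ 0.50914231 -0.67485085 -0.53418203] 375.9432826744183
side [  182.86101087 -1247.33223979   702.87498591] [ 0.29709957  0.79967998 -0.52176985] 428.57839986738014
wrist [625.71908671  75.21750675 382.23891746] [-0.00183089 -0.27146786 -0.96244576] 301.5865388533174
{'t': 0.15, 'qpos': array([-1.89725122e-02,  4.23660633e-01,  1.63049895e+00, -7.16653654e-06,
        1.08861344e+00, -1.90392572e-02]), 'qvel': array([-1.46621778e-03, -1.57247426e-03, -1.66049682e-03,  7.30476049e-05,
        6.47370737e-04, -1.39783452e-03]), 'joint_torque': array([ 9.52650989e-04, -5.44981134e+01, -2.73919362e+01,  6.45430083e-02,
        2.04369903e-02, -3.19723256e-05]), 'ee_pos': array([6.24567798e+02, 4.91335014e-02, 2.22089279e+02]), 'orientation': array([ 1.20860155,  1.21011366, -1.21000947]), 'ft_force': array([-0.05047178,  0.36634816,  0.34670975]), 'moment': array([ 0.02372387, -0.02522295,  0.01580651]), 'width': 87.93815785504144}
```

View pics/scene0.png

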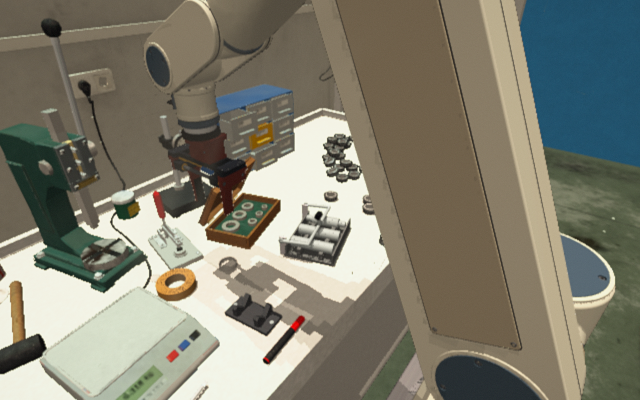

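View pics/side0.png

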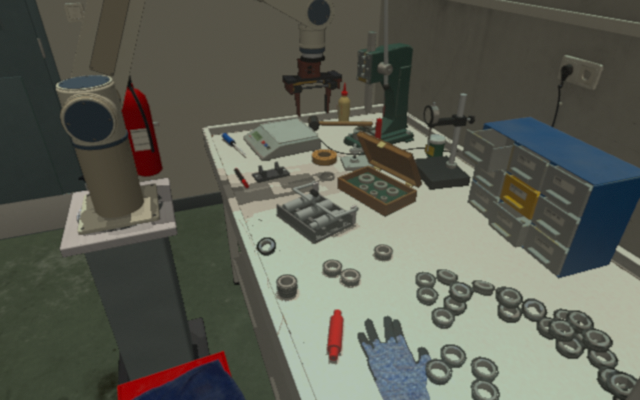

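The scene view shows the tray at about (316,235) and the V rest at (253,310), with the marker next to it at (285,340). In the side view the tray is at (317,212) and the V rest at (270,172). The red look-alike shaft is at (335,335). Next I'll enlarge these areas.

```bash
python3 - <<'E'
from h import *
s=cv2.imread('pics/scene0.png');e=cv2.imread('pics/side0.png')
def c(i,x,y,w=100,h=75,k=4): 
    r=cv2.resize(i[y:y+h,x:x+w],None,fx=k,fy=k,interpolation=cv2.INTER_CUBIC)
    for g in range(0,w,10): cv2.line(r,(g*k,0),(g*k,6 if g%50 else 14),(0,255,255),1)
    for g in range(0,h,10): cv2.line(r,(0,g*k),(6,g*k),(0,255,255),1)
    return r
cv2.imwrite('pics/c1.png',np.vstack([np.hstack([c(s,266,196),c(e,268,178)]),np.hstack([c(s,212,276),c(e,225,145)])]))
a=dict(scene=0)
for n in ['scene','side']:
    d=grab(n)
    q={'scene':[(316,235),(253,310)],'side':[(317,212),(270,172)]}[n]
    for u in q: print(n,onz(d,u,30).round())
E
```

```text
scene [ 531. -253.   30.]
scene [474.  51.  30.]
side [ 539. -273.   30.]
side [476.  16.  30.]
```

View pics/c1.png

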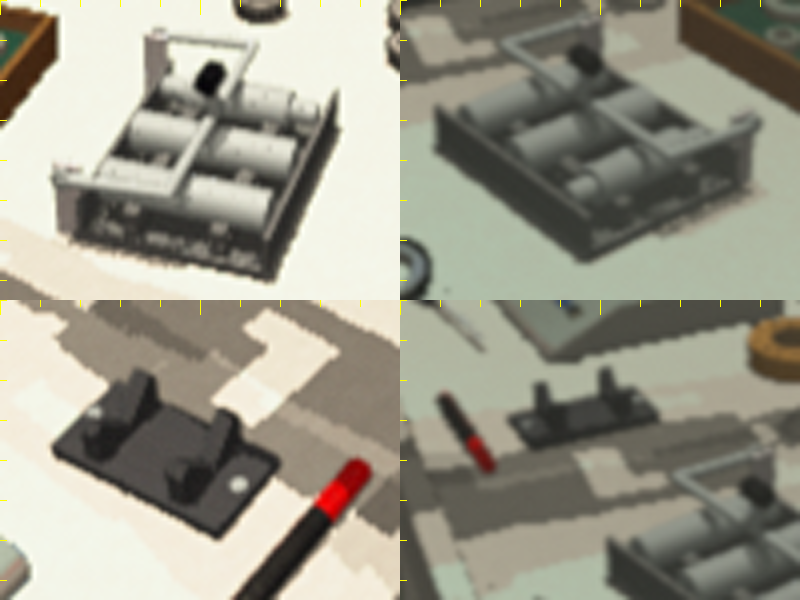

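View pics/wrist0.png

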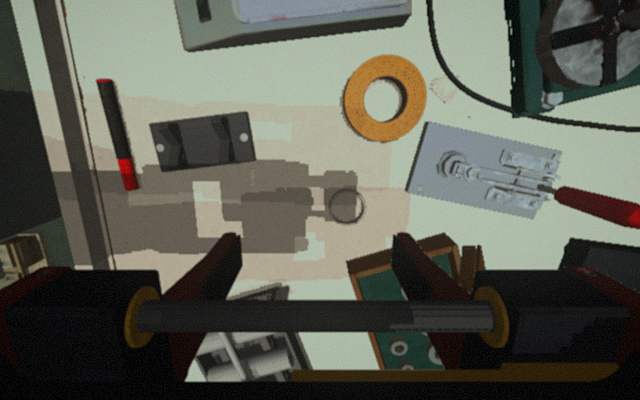

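```bash
python3 - <<'E'
from h import *
S=grab('scene');E=grab('side');W=grab('wrist')
print('tray bottom scene',[onz(S,u,0).round() for u in [(334.8,265.5),(284.8,255.5)]])
print('tray bottom side',[onz(E,u,0).round() for u in [(315,243.5),(277.3,215.5),(351,228)]])
print('knob',tri(S,(318.5,215),E,(314.3,193)))
print('vrest scene',[onz(S,u,10).round() for u in [(225.5,314),(266.3,336),(282,316)]])
v=[onz(W,u,10).round(1) for u in [(150,124),(160,172),(255,160),(247,110)]]
print('vrest wrist',v,np.mean(v,0),[onz(W,u,10).round(1) for u in [(160,148),(244,137)]])
E
```

```text
tray bottom scene [array([ 433., -207.,    0.]), array([ 567., -158.,    0.])]
tray bottom side [array([ 496., -374.,    0.]), array([ 438., -206.,    0.]), array([ 617., -342.,    0.])]
knob (array([ 533.0373504 , -266.54227258,   90.68460054]), np.float64(1.9011815388130737))
vrest scene [array([530.,  86.,  10.]), array([415.,  74.,  10.]), array([424.,  13.,  10.])]
vrest wrist [array([426.6,  67.9,  10. ]), array([430.4,   9.9,  10. ]), array([549.9,  25.1,  10. ]), array([543.7,  84.1,  10. ])] [487.65  46.75  10.  ] [array([434.6,  39.6,  10. ]), array([538.1,  52.8,  10. ])]
```

```bash
cat >> h.py <<'E'
from scipy.spatial.transform import Rotation as Ro
def go(p,yaw):
    """remaining tool-frame shift (m) and turn (deg) to TCP p, tool down, tool y at angle yaw (deg) from world x"""
    o=ctrl.get_obs(); R=Ro.from_rotvec(o['orientation']); y=np.array([np.cos(np.radians(yaw)),np.sin(np.radians(yaw)),0]); x=np.array([0,0,-1.])
    T=np.c_[x,y,np.cross(x,y)]
    print('t',round(o['t'],2),'p',o['ee_pos'].round(1),'F',o['ft_force'].round(1),'w',round(o['width'],1))
    print(' shift',(R.inv().apply(np.array(p)-o['ee_pos'])/1000).round(4),'rot',np.degrees((R.inv()*Ro.from_matrix(T)).as_rotvec()).round(1))
E
python3 - <<'E'
from h import *
print(Ro.from_rotvec(ctrl.get_obs()['orientation']).as_matrix().round(2))
go((450,-300,230),-70);go((450,-300,230),110)
E
```

```text
[[-0.  1.  0.]
 [-0.  0. -1.]
 [-1. -0.  0.]]
t 0.4 p [624.9  -0.  222.5] F [ 0.9 -0.5 -0.2] w 87.7
 shift [-0.0074 -0.1749  0.3   ] rot [70.  0.  0.]
t 0.4 p [624.9  -0.  222.5] F [ 0.9 -0.5 -0.2] w 87.7
 shift [-0.0074 -0.1749  0.3   ] rot [-110.   -0.    0.]
```

{"name": "carry_out", "arguments": {"commands": [[0,-0.058,0,0,0,0],[0,-0.058,0,0,0,0],[0,-0.058,0.02,0,0,0],[0,0,0.056,0,0,0],[0,0,0.056,0,0,0],[0,0,0.056,0,0,0],[0,0,0.056,0,0,0],[0,0,0.056,0,0,0]]}}

```text
t: 1.4
ee_pos: [446.2, -304.7, 222.7]
orientation: [1.205, 1.21, -1.202]
ft_force: [1.0, -0.5, 0.5]
width: 88.0
```

{"name": "carry_out", "arguments": {"commands": [[0,0,0,10,0,0],[0,0,0,10,0,0],[0,0,0,10,0,0],[0,0,0,10,0,0],[0,0,0,10,0,0],[0,0,0,10,0,0],[0,0,0,10,0,0],[0,0,0,0,0,0]]}}

```text
t: 2.4
ee_pos: [445.6, -310.3, 223.0]
orientation: [2.056, 0.32, -2.048]
ft_force: [-0.1, -0.7, 0.6]
width: 87.6
```

```bash
python3 - <<'E'
from h import *
go((450,-300,230),-70)
d=grab('wrist','w1.png')
a=np.radians(20);X=np.array([np.cos(a),np.sin(a)]);Y=np.array([-X[1],X[0]]);c=np.array([535,-269])
for x,y,z in [(0,0,85),(0,-60,34),(-66,90,38),(-66,-90,38),(76,86,62),(76,-86,62)]: print((x,y,z),proj(d,[*(c+x*X+y*Y),z]).round())
E
```

```text
t 2.4 p [ 445.6 -310.3  223. ] F [-0.1 -0.7  0.6] w 87.6
 shift [-0.007  -0.0084 -0.0073] rot [-2.1 -0.2 -0.2]
(0, 0, 85) [[304.  93.]]
(0, -60, 34) [[360.  95.]]
(-66, 90, 38) [[229. 161.]]
(-66, -90, 38) [[387. 155.]]
(76, 86, 62) [[210.  13.]]
(76, -86, 62) [[393.   6.]]
```

View pics/w1.png

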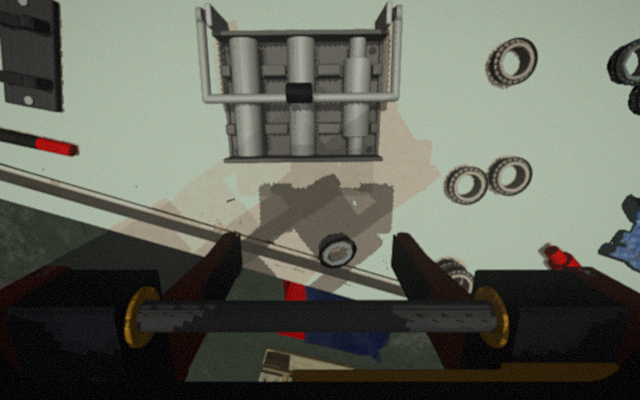

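The wrist view shows three shafts in the tray. The left (246,95) and middle (300,95) shafts are plain. The right one at (356,95) has thin ends at (358,48) and (356,143), so it's the one to move. The knob is at (299,93).

```bash
python3 - <<'E'
from h import *
d=grab('wrist');im=d['pixels']
k=onz(d,(299,93),85)
p=[onz(d,u,38) for u in [(225,158),(381,156.5)]]
b=[onz(d,u,57) for u in [(203,98.5),(398,97)]]
s=[onz(d,u,34) for u in [(358,39),(355.5,152)]]
ang=lambda v:np.degrees(np.arctan2(v[1],v[0]))
print('knob',k.round(1)); print('wall',np.round(p,1),ang(p[0]-p[1])-90,np.linalg.norm(p[0]-p[1]))
print('bar',np.round(b,1),ang(b[0]-b[1])-90,np.linalg.norm(b[0]-b[1]),np.mean(b,0))
print('shaft',np.round(s,1),ang(s[0]-s[1]),np.linalg.norm(s[0]-s[1]),np.mean(s,0))
cv2.imwrite('pics/w1c.png',cv2.resize(im[0:170,180:410],None,fx=3.4,fy=3.4,interpolation=cv2.INTER_CUBIC))
E
```

```text
knob [ 533.8 -264.5   85. ]
wall [[ 443.6 -201.4   38. ]
 [ 500.3 -370.2   38. ]] 18.56076214574108 178.0180570500582
bar [[ 499.9 -170.6   57. ]
 [ 563.2 -360.    57. ]] 18.457557616955782 199.70959613831593 [ 531.54995965 -265.30206072   57.        ]
shaft [[ 606.7 -303.7   34. ]
 [ 495.8 -341.4   34. ]] 18.76105931611879 117.08896704411012 [ 551.24720259 -322.56498747   34.        ]
```

View pics/w1c.png

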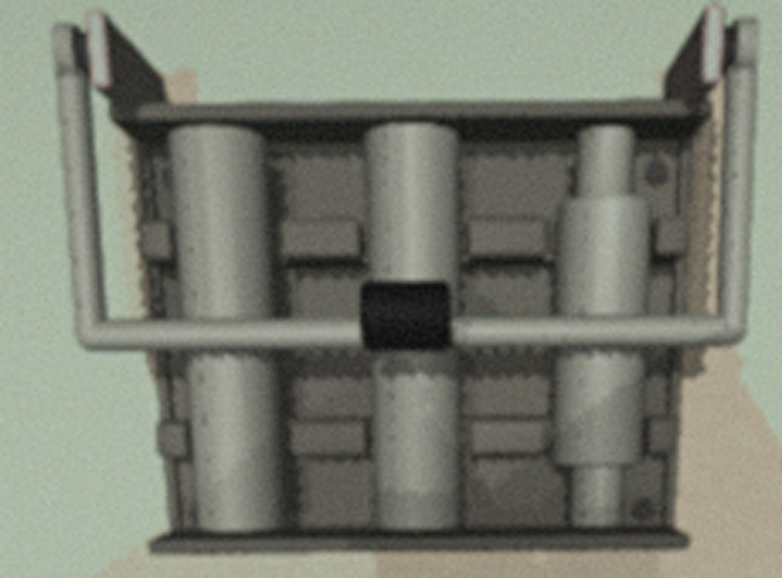

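```bash
python3 - <<'E'
from h import *
go((533.8,-264.5,130),-71.4)
E
```

```text
t 2.5 p [ 445.6 -310.2  223. ] F [-0.7 -0.5  0.5] w 88.1
 shift [ 0.0933 -0.0165 -0.0977] rot [-0.6 -0.2 -0.2]
```

{"name": "carry_out", "arguments": {"commands": [[0.03,-0.005,-0.033,-0.6,0,0],[0.03,-0.006,-0.033,0,0,0],[0.033,-0.006,-0.032,0,0,0],[0,0,0,0,0,0]]}}

```text
t: 3.0
ee_pos: [536.7, -263.2, 129.1]
orientation: [2.043, 0.34, -2.031]
ft_force: [-1.2, 0.4, 0.2]
width: 88.2
```

```bash
python3 - <<'E'
from h import *
go((533.8,-264.5,68),-71.4)
d=grab('wrist','w2.png'); print(proj(d,[533.8,-264.5,85]))
E
```

```text
t 3.0 p [ 536.7 -263.2  129.1] F [-1.2  0.4  0.2] w 88.2
 shift [ 0.0611 -0.0001  0.0034] rot [ 0.6 -0.3 -0.4]
[[316.89861969 230.95679897]]
```

View pics/w2.png

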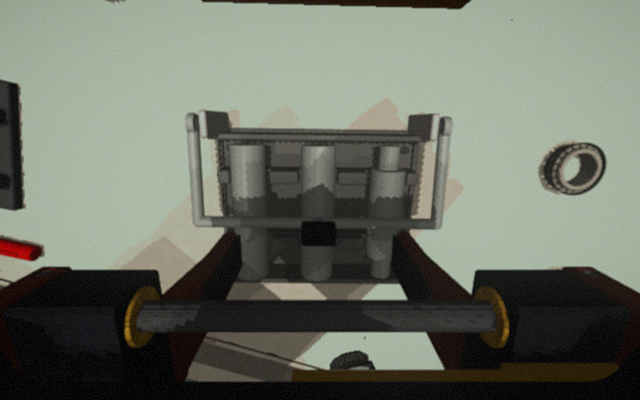

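The knob appears at (318,233) against a predicted (317,231). Next I'll descend and pinch it.

{"name": "carry_out", "arguments": {"commands": [[0.03,0,0.002,0.5,-0.2,-0.3],[0.03,0,0.001,0,0,0],[0.001,0,0,0,0,0]]}}

```text
t: 3.42
ee_pos: [534.4, -268.3, 72.9]
orientation: [2.048, 0.333, -2.033]
ft_force: [0.1, 0.3, 0.8]
width: 88.1
```

{"name": "carry_out", "arguments": {"commands": [[0,0,0,0,0,0],[0,0,0,0,0,0],[0,0,0,0,0,0],[0,0,0,0,0,0],[0,0,0,0,0,0],[0,0,0,0,0,0]], "grip": 0.8}}

```text
t: 4.18
ee_pos: [535.6, -269.2, 78.1]
orientation: [2.053, 0.33, -2.028]
ft_force: [0.6, 15.9, -0.3]
width: 31.3
```

```bash
python3 - <<'E'
from h import *
go((533.8,-264.5,68),-71.4)
r=np.hypot(76,30);a0=np.arctan2(30,-76)
prev=None
for b in np.radians(np.arange(0,103,6)):
    a=a0-b; p=np.array([r*np.cos(a),r*np.sin(a)])
    if prev is not None: print(np.degrees(b).round(),'dx,dz',((p-prev)).round(1), 'pos',(p+[76,55]).round(1))
    prev=p
E
```

```text
t 4.17 p [ 535.6 -269.2   78.1] F [ 0.6 15.9 -0.3] w 31.3
 shift [ 0.0101 -0.0051  0.0003] rot [ 0.2 -0.6 -0.5]
6.0 dx,dz [3.6 7.8] pos [ 3.6 92.8]
12.0 dx,dz [4.3 7.4] pos [  7.9 100.1]
18.0 dx,dz [5.1 6.9] pos [ 13. 107.]
24.0 dx,dz [5.8 6.3] pos [ 18.8 113.3]
30.0 dx,dz [6.4 5.7] pos [ 25.2 119. ]
36.0 dx,dz [7. 5.] pos [ 32.1 123.9]
42.0 dx,dz [7.4 4.2] pos [ 39.6 128.1]
48.0 dx,dz [7.8 3.4] pos [ 47.4 131.6]
54.0 dx,dz [8.2 2.6] pos [ 55.6 134.1]
60.0 dx,dz [8.4 1.7] pos [ 64.  135.8]
66.0 dx,dz [8.5 0.8] pos [ 72.5 136.6]
72.0 dx,dz [ 8.6 -0.1] pos [ 81.  136.6]
78.0 dx,dz [ 8.5 -1. ] pos [ 89.5 135.6]
84.0 dx,dz [ 8.3 -1.9] pos [ 97.9 133.7]
90.0 dx,dz [ 8.1 -2.7] pos [106. 131.]
96.0 dx,dz [ 7.8 -3.6] pos [113.8 127.4]
102.0 dx,dz [ 7.4 -4.3] pos [121.1 123.1]
```

{"name": "carry_out", "arguments": {"commands": [[0.005,-0.003,0,0,-0.3,-0.3],[0.005,-0.002,0,0,0,0],[0.002,0,0,0,0,0],[0.001,0,0,0,0,0]]}}

```text
t: 4.68
ee_pos: [533.6, -265.6, 70.9]
orientation: [2.046, 0.333, -2.036]
ft_force: [-2.5, 0.5, 3.8]
width: 23.9
```

```bash
python3 - <<'E'
from h import *
go((533.8,-264.5,68),-71.4)
E
```

```text
t 4.67 p [ 533.6 -265.6   70.9] F [-2.5  0.5  3.8] w 23.9
 shift [ 0.0029 -0.001  -0.0005] rot [ 0.2 -0.2 -0.3]
```

{"name": "carry_out", "arguments": {"commands": [[-0.0078,0,-0.0036,0,0,0],[-0.0074,0,-0.0043,0,0,0],[-0.0069,0,-0.0051,0,0,0],[-0.0063,0,-0.0058,0,0,0],[-0.0057,0,-0.0064,0,0,0],[-0.005,0,-0.007,0,0,0]]}}

```text
t: 5.42
ee_pos: [564.3, -255.3, 110.0]
orientation: [2.042, 0.334, -2.04]
ft_force: [1.2, -5.0, -8.1]
width: 24.3
```

```bash
cat >> h.py <<'E'
def knob():
    o=ctrl.get_obs();R=Ro.from_rotvec(o['orientation']);g=o['ee_pos']-19*R.as_matrix()[:,0]
    X=np.array([.948,.319]);d=g[:2]-np.array([533.4,-264.6]); p=np.array([d@X-76,g[2]-55])
    print('grasp tray x,z',d@X,g[2],'r',np.hypot(*p),'bail deg',180-21.5-np.degrees(np.arctan2(p[1],p[0])),'F',o['ft_force'],'w',o['width'],'t',o['t'])
E
python3 - <<'E'
from h import *
go((533.8,-264.5,68),-71.4);knob()
E
```

```text
t 5.42 p [ 564.3 -255.3  110. ] F [ 1.2 -5.  -8.1] w 24.3
 shift [ 0.042  -0.0014  0.0318] rot [ 0.3 -0.  -0.3]
grasp tray x,z 32.22214637786875 129.03900084379723 r 86.01322057514506 bail deg 37.904982198531016 F [ 1.18572988 -5.02169327 -8.11795776] w 24.347679647473576 t 5.425
```

{"name": "carry_out", "arguments": {"commands": [[-0.0038,0,-0.0074,0,0,0],[-0.003,0,-0.0078,0,0,0],[-0.0022,0,-0.0082,0,0,0],[-0.0013,0,-0.0084,0,0,0],[-0.0004,0,-0.0086,0,0,0],[0.0005,0,-0.0086,0,0,0]]}}

```text
t: 6.18
ee_pos: [609.8, -240.1, 123.1]
orientation: [2.032, 0.334, -2.046]
ft_force: [-2.7, -5.6, -1.4]
width: 23.8
```

```bash
python3 - <<'E'
from h import *
knob()
E
```

```text
grasp tray x,z 80.4183958563828 142.08953332007798 r 87.20154262312492 bail deg 71.4043509388386 F [-2.70710976 -5.62073277 -1.3564396 ] w 23.761613219087234 t 6.175
```

{"name": "carry_out", "arguments": {"commands": [[0.0015,0,-0.009,0,0,0],[0.0025,0,-0.009,0,0,0],[0.003,0,-0.0085,0,0,0],[0.004,0,-0.008,0,0,0],[0.0045,0,-0.0075,0,0,0]]}}

```text
t: 6.8
ee_pos: [650.4, -226.6, 111.6]
orientation: [2.028, 0.333, -2.048]
ft_force: [-2.5, -3.1, 0.8]
width: 23.3
```

```bash
python3 - <<'E'
from h import *
knob()
E
```

```text
grasp tray x,z 123.24529679947781 130.64758151276803 r 89.18898283084987 bail deg 100.4866207250932 F [-2.54534829 -3.13209533  0.82377781] w 23.30051409462786 t 6.8
```

{"name": "carry_out", "arguments": {"commands": [[0,0,0,0,0,0],[0,0,0,0,0,0],[0,0,0,0,0,0],[0,0,0,0,0,0]], "grip": 0}}

```text
t: 7.3
ee_pos: [652.0, -224.7, 112.1]
orientation: [2.031, 0.335, -2.046]
ft_force: [0.1, -1.6, 0.2]
width: 59.6
```

{"name": "carry_out", "arguments": {"commands": [[-0.03,0,0,0,0,0],[-0.03,0,0,0,0,0],[-0.03,0,0,0,0,0],[-0.02,0,0,0,0,0]]}}

```text
t: 7.8
ee_pos: [651.0, -223.2, 222.8]
orientation: [2.029, 0.338, -2.051]
ft_force: [0.1, -0.9, 0.6]
width: 87.6
```

```bash
python3 - <<'E'
from h import *
knob()
go((490,-340,220),-71.4)
grab('scene','s2.png')
i=cv2.imread('pics/s2.png');cv2.imwrite('pics/s2c.png',cv2.resize(i[180:270,260:370],None,fx=5,fy=5,interpolation=cv2.INTER_CUBIC))
E
```

```text
grasp tray x,z 124.89350131862882 241.81175840250816 r 193.1041365394119 bail deg 83.16680989883157 F [ 0.0933136  -0.89832056  0.57579282] w 87.59191035939857 t 7.8
t 7.8 p [ 651.  -223.2  222.8] F [ 0.1 -0.9  0.6] w 87.6
 shift [0.0051 0.0579 0.1902] rot [ 0.4  0.7 -0.1]
```

View pics/s2c.png

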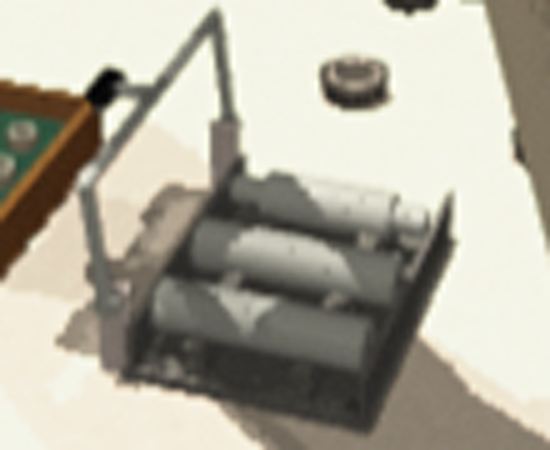

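The bail stands past upright, with the knob at (105,88) beyond the bar in the crop. Next I'll move over the stepped shaft with the jaws preset to about 46 mm.

```bash
python3 - <<'E'
from h import *
go((551.7,-322.3,130),-71.4)
E
```

```text
t 7.85 p [ 652.1 -223.6  225.4] F [ 1.4 -0.1  0.6] w 87.8
 shift [0.0968 0.0602 0.1263] rot [ 0.4  0.5 -0.2]
```

{"name": "carry_out", "arguments": {"commands": [[0,0.02,0.042,0.4,0.5,-0.2],[0,0.02,0.042,0,0,0],[0,0.02,0.042,0,0,0],[0.03,0,0,0,0,0],[0.03,0,0,0,0,0],[0.03,0,0,0,0,0],[0,0,0,0,0,0]], "grip": 0.48}}

```text
t: 8.72
ee_pos: [548.0, -323.5, 131.2]
orientation: [2.046, 0.336, -2.046]
ft_force: [0.3, 0.1, 1.1]
width: 46.2
```

```bash
python3 - <<'E'
from h import *
go((551.7,-322.3,70),-71.4)
d=grab('wrist','w3.png'); print(proj(d,[[551.7,-322.3,34],[551.7+.948*60,-322.3+19.1,34],[551.7-.948*60,-322.3-19.1,34]]))
E
```

```text
t 8.72 p [ 548.  -323.5  131.2] F [0.3 0.1 1.1] w 46.2
 shift [ 0.0612  0.0001 -0.0039] rot [-0. -0.  0.]
[[316.91155131 201.6211677 ]
 [317.07497804 132.12835923]
 [316.76696112 263.10425057]]
```

View pics/w3.png

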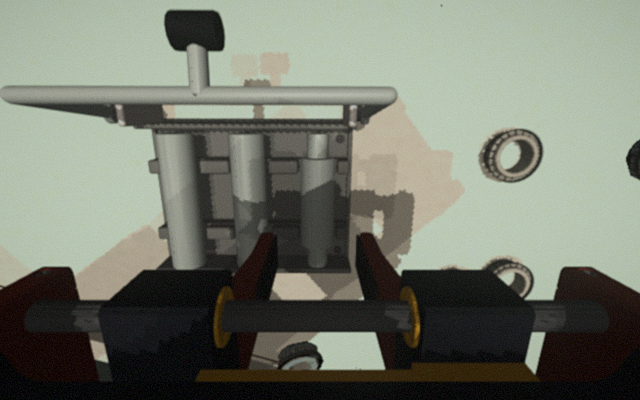

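The stepped shaft spans (318,134) to (317,268), within a few pixels of the prediction and centred between the fingers. Next I'll descend in stages.

{"name": "carry_out", "arguments": {"commands": [[0.03,0,0,0,0,0],[0.03,0,0,0,0,0],[0.005,0,0,0,0,0],[0,0,0,0,0,0]]}}

```text
t: 9.28
ee_pos: [553.6, -326.3, 72.6]
orientation: [2.052, 0.327, -2.033]
ft_force: [-0.5, -0.5, -0.2]
width: 45.8
```

```bash
python3 - <<'E'
from h import *
go((549.7,-322.8,16),-71.4)
E
```

```text
t 9.28 p [ 553.6 -326.3   72.6] F [-0.5 -0.5 -0.2] w 45.8
 shift [ 0.0566 -0.0051  0.003 ] rot [ 0.  -0.5 -0.5]
```

{"name": "carry_out", "arguments": {"commands": [[0.007,-0.003,0.002,0,-0.3,-0.3],[0.007,0,0,0,0,0]]}}

```text
t: 9.52
ee_pos: [552.4, -325.1, 61.0]
orientation: [2.05, 0.329, -2.036]
ft_force: [0.7, 0.6, -0.6]
width: 45.8
```

```bash
python3 - <<'E'
from h import *
for i in range(5):
    go((549.7,-322.8,16),-71.4); ctrl.get_image('wrist')
E
```

```text
t 9.53 p [ 552.4 -325.1   61. ] F [ 0.7  0.6 -0.6] w 45.8
 shift [ 0.045  -0.0033  0.0021] rot [ 0.  -0.3 -0.4]
t 9.57 p [ 552.1 -324.9   60.1] F [-0.6  0.5 -0.7] w 45.9
 shift [ 0.0441 -0.003   0.0018] rot [ 0.  -0.3 -0.4]
t 9.62 p [ 551.9 -324.8   60.2] F [ 0.4 -0.3 -0.4] w 45.5
 shift [ 0.0441 -0.0029  0.0016] rot [ 0.  -0.3 -0.3]
t 9.68 p [ 551.9 -324.9   60.3] F [0.6 0.1 0.2] w 45.4
 shift [ 0.0443 -0.0029  0.0017] rot [ 0.  -0.3 -0.3]
t 9.72 p [ 552.  -324.9   60.4] F [ 0.3 -0.2 -0. ] w 45.5
 shift [ 0.0444 -0.003   0.0017] rot [ 0.  -0.3 -0.3]
```

{"name": "carry_out", "arguments": {"commands": [[0.012,-0.004,0.002,0,-0.3,-0.3],[0.012,-0.002,0.001,0,0,0],[0.003,-0.001,0,0,0,0]]}}

```text
t: 10.15
ee_pos: [546.6, -319.0, 31.6]
orientation: [2.045, 0.335, -2.046]
ft_force: [0.6, -0.8, 0.1]
width: 45.7
```

```bash
python3 - <<'E'
from h import *
go((549.7,-322.8,16),-71.4)
E
```

```text
t 10.15 p [ 546.6 -319.    31.6] F [ 0.6 -0.8  0.1] w 45.7
 shift [ 0.0156  0.0046 -0.0017] rot [ 0.  0. -0.]
```

{"name": "carry_out", "arguments": {"commands": [[0.005,0.0025,-0.001,0,0,0],[0.005,0.001,0,0,0,0],[0.002,0,0,0,0,0]]}}

```text
t: 10.52
ee_pos: [548.8, -322.1, 18.4]
orientation: [2.044, 0.335, -2.046]
ft_force: [0.4, -0.6, -1.3]
width: 45.8
```

```bash
python3 - <<'E'
from h import *
go((549.7,-322.8,16),-71.4)
ctrl.get_image('wrist')
go((549.7,-322.8,16),-71.4)
E
```

```text
t 10.53 p [ 548.8 -322.1   18.4] F [ 0.4 -0.6 -1.3] w 45.8
 shift [ 0.0024  0.0009 -0.0006] rot [ 0.   0.1 -0. ]
t 10.57 p [ 548.7 -322.1   18.3] F [-0.5  0.  -0. ] w 45.2
 shift [ 0.0023  0.001  -0.0007] rot [ 0.   0.1 -0. ]
```

Good. Now I'll close on the shaft.

{"name": "carry_out", "arguments": {"commands": [[0.001,0.001,0,0,0,0],[0.001,0,0,0,0,0],[0,0,0,0,0,0],[0,0,0,0,0,0],[0,0,0,0,0,0]], "grip": 0.85}}

```text
t: 11.2
ee_pos: [549.4, -323.3, 16.7]
orientation: [2.045, 0.335, -2.046]
ft_force: [-0.4, 0.1, -0.3]
width: 29.0
```

```bash
python3 - <<'E'
from h import *
go((549.7,-322.8,16),-71.4)
E
```

```text
t 11.2 p [ 549.4 -323.3   16.7] F [-0.4  0.1 -0.3] w 29.0
 shift [ 0.0007 -0.0004 -0.0005] rot [ 0.  0. -0.]
```

{"name": "carry_out", "arguments": {"commands": [[-0.01,0,0,0,0,0],[-0.015,0,0,0,0,0],[-0.02,0,0,0,0,0],[-0.02,0,0,0,0,0],[-0.025,0,0,0,0,0],[-0.025,0,0,0,0,0],[-0.02,0,0,0,0,0],[0,0,0,0,0,0]]}}

```text
t: 12.2
ee_pos: [549.6, -323.2, 163.8]
orientation: [2.047, 0.332, -2.042]
ft_force: [0.2, -0.5, -4.1]
width: 29.5
```

```bash
python3 - <<'E'
from h import *
d=grab('wrist','w4.png')
go((390,25,180),-82.8)
E
```

```text
t 12.25 p [ 549.  -322.9  162.6] F [-0.5  0.3 -3.9] w 29.0
 shift [-0.0182 -0.3804  0.0395] rot [11.4 -0.  -0.1]
```

View pics/w4.png

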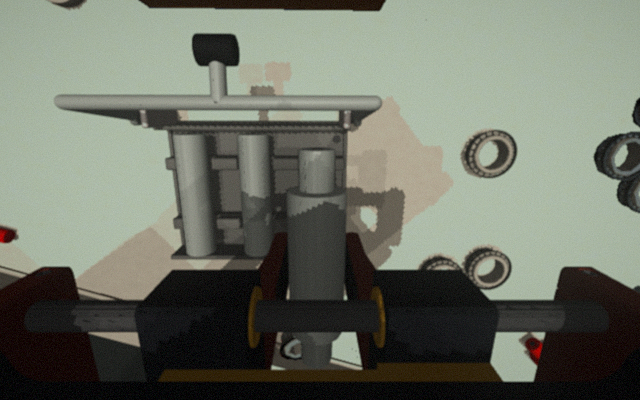

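{"name": "carry_out", "arguments": {"commands": [[-0.003,-0.03,0.005,1.5,0,0],[-0.003,-0.05,0.005,1.5,0,0],[-0.003,-0.05,0.005,1.5,0,0],[-0.003,-0.05,0.005,1.5,0,0],[-0.003,-0.05,0.005,1.5,0,0],[-0.003,-0.05,0.005,1.5,0,0],[0,-0.05,0.005,1.4,0,0],[0,-0.03,0.005,1,0,0]]}}

```text
t: 13.25
ee_pos: [420.4, 26.5, 176.0]
orientation: [2.157, 0.124, -2.169]
ft_force: [0.9, 0.2, -4.8]
width: 29.1
```

```bash
python3 - <<'E'
from h import *
go((390,25,180),-82.8)
ctrl.get_image('wrist')
go((390,25,180),-82.8)
d=grab('wrist','w5.png')
a=np.radians(7.2);X=np.array([np.cos(a),np.sin(a)]);Y=np.array([-X[1],X[0]]);c=np.array([487.6,46.75])
print([proj(d,[*(c+x*X+y*Y),10]).round(1).tolist() for x in (-60,60) for y in (-30,30)])
E
```

```text
t 13.25 p [420.4  26.5 176. ] F [ 0.9  0.2 -4.8] w 29.1
 shift [-0.0038 -0.0019  0.0304] rot [-0.7  0.3  0. ]
t 13.3 p [419.   28.4 175.8] F [-1.4  0.9 -3.8] w 29.6
 shift [-0.004   0.0001  0.0293] rot [-0.7  0.4  0.1]
[[[335.7, 177.9]], [[281.1, 178.5]], [[336.5, 58.2]], [[275.7, 59.0]]]
```

View pics/w5.png

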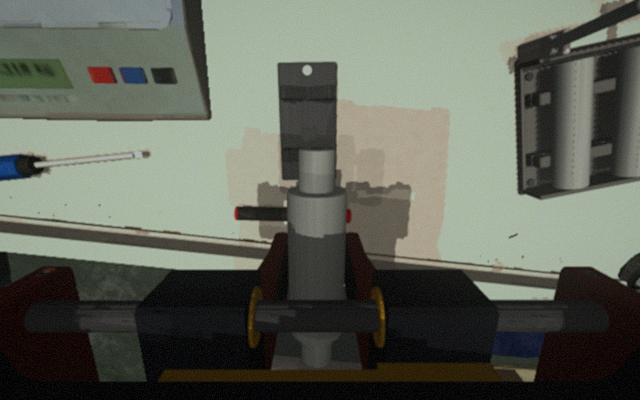

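The V rest shows its far plate corners at (279,63) and (338,62), with the near left corner at (281,179). The shaft is held along the view, with its end at (318,150).

```bash
python3 - <<'E'
from h import *
d=grab('wrist');im=d['pixels']
g=im.max(2)
for r in (66,75,85,110,130,140,160,170): 
    x=np.where(g[r,262:352]<110)[0]+262; print(r,x.min(),x.max(),end='; ')
print()
col=g[50:70,292];print('col292',col, 'col285',g[170:190,285])
F=[onz(d,u,10) for u in [(279,63),(338,62)]];N=onz(d,(281.5,179),10)
print(np.round(F,1),N.round(1),np.degrees(np.arctan2(*(F[0]-N)[1::-1])),np.linalg.norm(F[0]-N),np.linalg.norm(F[0]-F[1]),'centre',((F[1]+N)/2).round(1))
o=ctrl.get_obs()
za=o['ee_pos'][2]+19-1.7
for u,h in [((318,149),9),((317,188),15)]:
    P=onz(d,u,za+h); print('shaft feature',P.round(1),(P-o['ee_pos'])@np.array([.992,.125,0]))
E
```

```text
66 276 335; 75 277 335; 85 277 335; 110 278 334; 130 279 334; 140 279 334; 160 280 335; 170 280 340; 
col292 [180 179 185 177 184 182 180 181 179 180 185 183 150  84  73  70  67  64
  74  68] col285 [ 57  50  55  50  51  54  53  55  49  64 115 152 161 159 159 157 153 120
  83  87]
[[541.   79.3  10. ]
 [548.8  21.4  10. ]] [424.7  66.9  10. ] 6.110374218131617 117.0074115798892 58.45061449235995 centre [486.7  44.1  10. ]
shaft feature [481.9  34.1 202.3] 61.55210293715768
shaft feature [465.9  32.7 208.3] 45.467597656193504
```

```bash
python3 - <<'E'
from h import *
d=grab('wrist')
F=[onz(d,u,10) for u in [(276,62.5),(335.5,61.8)]];N=onz(d,(280.2,180),10)
print(np.round(F,1),N.round(1),np.degrees(np.arctan2(*(F[0]-N)[1::-1])),np.linalg.norm(F[0]-N),'centre',((F[1]+N)/2).round(1))
go((485.3,46.3,110),-82.8)
E
```

```text
[[542.3  81.2  10. ]
 [549.8  22.8  10. ]] [424.5  67.1  10. ] 6.8569578007793925 118.655768234141 centre [487.1  44.9  10. ]
t 13.45 p [421.6  25.1 176.2] F [-0.5 -1.1 -3.3] w 29.3
 shift [ 0.0659 -0.0136 -0.0661] rot [-0.6  0.3  0. ]
```

{"name": "carry_out", "arguments": {"commands": [[0,-0.004,-0.022,-0.6,0.3,0],[0,-0.004,-0.022,0,0,0],[0.01,-0.004,-0.02,0,0,0],[0.025,0,0,0,0,0],[0.02,0,0,0,0,0],[0,0,0,0,0,0]]}}

```text
t: 14.2
ee_pos: [487.8, 39.4, 118.3]
orientation: [2.16, 0.129, -2.159]
ft_force: [0.2, 0.3, -4.5]
width: 29.2
```

```bash
python3 - <<'E'
from h import *
ctrl.get_image('wrist')
go((485.3,45.7,60),-82.8)
E
```

```text
t 14.25 p [488.4  39.5 119.1] F [ 0.   0.2 -3.4] w 29.7
 shift [ 0.0591 -0.0066  0.0025] rot [-0.3 -0.1 -0.1]
```

{"name": "carry_out", "arguments": {"commands": [[0.02,-0.004,0.001,-0.3,0,0],[0.02,-0.003,0.001,0,0,0],[0.01,-0.001,0,0,0,0],[0,0,0,0,0,0]]}}

```text
t: 14.75
ee_pos: [489.2, 45.7, 71.3]
orientation: [2.166, 0.132, -2.148]
ft_force: [0.0, 0.1, -3.2]
width: 29.2
```

```bash
python3 - <<'E'
from h import *
ctrl.get_image('wrist')
go((485.3,45.7,21),-82.8)
W=grab('wrist','w6.png');E=grab('side','e6.png');S=grab('scene','s6.png')
def c(d,p,w,h,k): 
    u,v=proj(d,p)[0].astype(int); x=max(0,u-w//2);y=max(0,v-h//2)
    return cv2.resize(d['pixels'][y:y+h,x:x+w],(w*k,h*k),interpolation=cv2.INTER_CUBIC)
P=[487,46,40]
cv2.imwrite('pics/p6.png',np.vstack([np.hstack([c(S,P,100,72,4),c(E,P,100,72,4)]),cv2.resize(W['pixels'][60:300,160:480],(480,360))[:,:].copy() if 0 else np.hstack([cv2.resize(W['pixels'][90:330,200:440],(300,300)),np.zeros((300,500,3),np.uint8)])]))
E
```

```text
t 14.8 p [489.5  45.7  71.7] F [-0.1  0.2 -2.8] w 29.3
 shift [ 0.0506 -0.0006  0.0046] rot [-0.1 -0.5 -0.1]
```

View pics/p6.png

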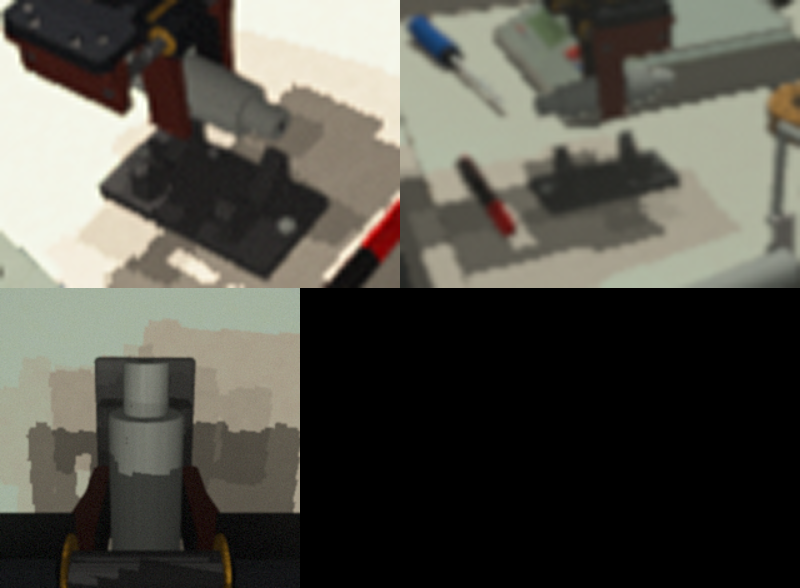

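The shaft hangs over the V rest. In the wrist crop the plate spans 95–195 and the shaft is centred at about 146, so they are aligned. That was the 12th and last view, so I'll go on by numbers and lower the shaft.

{"name": "carry_out", "arguments": {"commands": [[0.012,0,0.002,0,-0.3,0],[0.012,0,0.002,0,0,0],[0.004,0,0,0,0,0],[0,0,0,0,0,0]]}}

```text
t: 15.45
ee_pos: [485.8, 45.2, 42.3]
orientation: [2.163, 0.132, -2.152]
ft_force: [-0.6, -0.7, -3.7]
width: 29.4
```

```bash
python3 - <<'E'
from h import *
ctrl.get_image('wrist')
go((485.3,45.7,21),-82.8)
E
```

```text
t 15.5 p [485.8  45.3  42.5] F [-0.8  0.5 -4.2] w 29.2
 shift [ 0.0215 -0.0005  0.0006] rot [-0.1 -0.3 -0.1]
```

{"name": "carry_out", "arguments": {"commands": [[0.007,-0.0005,0.0005,0,-0.3,0],[0.006,0,0,0,0,0],[0.003,0,0,0,0,0],[0,0,0,0,0,0]]}}

```text
t: 16.0
ee_pos: [485.7, 45.8, 25.6]
orientation: [2.157, 0.131, -2.157]
ft_force: [0.3, -0.4, -4.8]
width: 29.4
```

```bash
python3 - <<'E'
from h import *
ctrl.get_image('wrist')
go((485.3,45.7,21),-82.8)
E
```

```text
t 16.05 p [485.8  45.8  25.7] F [-0.1  0.6 -4.2] w 29.6
 shift [ 0.0047 -0.      0.0005] rot [-0.1 -0.  -0.1]
```

{"name": "carry_out", "arguments": {"commands": [[0.0025,0,0,0,0,0],[0.0015,0,0,0,0,0],[0.001,0,0,0,0,0],[0.0005,0,0,0,0,0]]}}

```text
t: 16.55
ee_pos: [486.2, 45.8, 20.7]
orientation: [2.159, 0.131, -2.156]
ft_force: [-3.0, 0.9, 8.7]
width: 29.8
```

```bash
python3 - <<'E'
from h import *
ctrl.get_image('wrist')
go((485.3,45.7,21),-82.8); print(ctrl.get_obs()['moment'])
E
```

```text
t 16.6 p [486.2  45.8  20.8] F [-2.3 -0.3  4.4] w 29.3
 shift [-0.0002  0.      0.0009] rot [-0.1 -0.1 -0.1]
[ 0.0509246   0.40568581 -0.04392981]
```

Contact shows at the expected height: Fz went from −4 to about +5–9 N. Now I'll release.

{"name": "carry_out", "arguments": {"commands": [[0,0,0,0,0,0],[0,0,0,0,0,0],[0,0,0,0,0,0],[0,0,0,0,0,0]], "grip": 0.35}}

```text
t: 17.1
ee_pos: [487.5, 45.9, 21.5]
orientation: [2.162, 0.131, -2.153]
ft_force: [0.2, 0.5, 0.2]
width: 57.1
```

```bash
python3 - <<'E'
from h import *
ctrl.get_image('wrist')
go((485.3,45.7,21),-82.8)
E
```

```text
t 17.15 p [487.5  45.9  21.5] F [-0.4  0.5  0.2] w 57.0
 shift [ 0.0005 -0.0001  0.0022] rot [-0.1 -0.2 -0.1]
```

{"name": "carry_out", "arguments": {"commands": [[-0.015,0,0,0,0,0],[-0.02,0,0,0,0,0],[-0.025,0,0,0,0,0],[-0.03,0,0,0,0,0],[-0.03,0,0,0,0,0],[-0.03,0,0,0,0,0],[0,0,0.03,0,0,0],[0,0,0.03,0,0,0]]}}

```text
t: 18.15
ee_pos: [428.2, 38.8, 182.8]
orientation: [2.168, 0.132, -2.145]
ft_force: [0.1, 0.3, -0.3]
width: 57.3
```

```bash
python3 - <<'E'
from h import *
ctrl.get_image('wrist')
go((430,40,200),-82.8)
d=grab('wrist','w7.png');im=d['pixels']
a=np.radians(7);X=np.array([np.cos(a),np.sin(a)]);c=np.array([487.3,46])
for x in (-60,-40,0,40,60): print(x,proj(d,[*(c+x*X),38.2]).round(1).tolist())
m=im.max(2)
u,v=proj(d,[*c,38.2])[0].astype(int)
for r in range(max(0,v-75),v+80,5): print(r,''.join('%4d'%q for q in m[r,u-44:u+45:4]))
E
```

```text
t 18.2 p [424.1  38.4 182.3] F [-3.1 -0.3 -0.4] w 56.9
 shift [-0.0177 -0.0008 -0.0062] rot [-0.1 -0.4 -0.1]
-60 [[316.8, 190.5]]
-40 [[316.9, 171.3]]
0 [[317.0, 131.0]]
40 [[317.1, 87.7]]
60 [[317.2, 64.8]]
56  180 182 184 183 181 184 180 181 182 179 182 182 181 182 184 181 178 182 183 182 178 176 181
61  185 185 181 181 179 181 181 179 181 181 183 180 182 183 182 180 182 183 183 183 177 184 184
66  179 185 176 182 182 180 184 186 181  98 136 162 143 104 184 181 184 181 182 182 181 186 180
71  186 179 180 181 182 179 179 178 182  94 138 166 144 108 166 176 180 185 178 183 180 186 178
76  181 186 182 182  94  70  61  67  72  96 149 165 143  97  62  68  67  64  66 186 181 182 183
81  181 181 175 187  83  69  70  71  72 103 140 163 142  93  64  69  66  66  67 185 185 178 182
86  186 185 181 183 100  72  70  66  72  98 122 142 124  92  63  66  73  65  72 182 181 181 183
91  179 181 182 182 103  72  70  61 114 139 159 173 154 135 116  67  63  67  69 182 182 184 183
96  178 177 180 185  97  51  52  52 115 140 160 176 159 136 116  50  57  47  71 181 183 181 184
101  175 181 184 183 126  53
[... 1405 characters left out ...]
5 153 155 162 160 157
176  174 175 160 151 159  48  55  49  52  70 111 129 119  77  53  48  48  53 158 155 161 163 160
181  175 173 163 163 166  48  55  57  52  71 112 125 110  63  58  49  52  48 150 159 161 162 159
186  171 169 167  93  86  69  68  68  66  81 107 121 105  71 127 126 127 125 158 160 158 108  80
191  106 114  98  81  84  76  80  84  89  82 104 113  95  80  79  88  86  83  75  77  92  82  86
196  111 110 112  99 107 108 102 103 107 107 103  99 103 108  86  80  88  77  82  84  78 102 112
201  113 109 105 109 103 107 110 108 106 108 104 109 105 108  80  81  80  84  85  87  87  86 103
206  106 105 110 155 107 105 111 107 109 105 109 107 101 110  81  79  81  81  86  81  91 101  83
```

```bash
python3 - <<'E'
from h import *
ctrl.get_image('wrist')
o=ctrl.get_obs();print(o['t'],o['ee_pos'],o['ft_force'],o['width'])
print(ctrl.close_job())
E
```

```text
18.3 [428.20593572  38.75451594 182.53384609] [-0.14576289  0.29980656 -0.22817563] 56.97375998564483
the job is handed in; nothing more can be done
None
```

The bail is up and the stepped shaft is in the two V supports. I handed the job in at about 18.3 s of the 58 s; no verdict is reported.

**Bail:** I swung it up and back by its knob to about 1.75 rad, worked out from the arm's position. A camera crop after release showed it standing past upright.

**Shaft:** I lifted it from its pocket, carried it over and lowered it until it touched. Contact came within about 0.5 mm of the expected height, with the vertical force going from −4 to about +5–9 N. I released it there.

**Last checks:** After I backed away, the wrist image showed the shaft straight along the Vs. It was centred across them to within a pixel, and its ends were within about 2–3 pixels (2–3 mm) of the predicted positions. The force on the tool was near zero. I checked this last image by its pixel values, because I had used up the 12 viewings.

**Not exact or not rechecked:**
- **V rest position:** my estimates differed by about 2 mm between close looks. The first rough estimate from the scene camera was about 10 mm off, so I dropped it.
- **Bail angle:** I did not measure it again at the very end.
- **Plain shafts and other objects:** the plain shafts looked undisturbed after the lift, but I did not measure them or the bystanders.

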